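# Sort the bench leftovers into their trays

## Task

Sort the things lying in a row along the near side of the bench: both round wooden plugs into the round dish, both drill bits into the oblong tray and the white cleaning block into the square tray, each lying flat on the bottom, none on top of another. Leave the marker pen and the tape measure where they are.

Things in the scene. Friction and masses are not known exactly. Their poses are not given: they have to be found in the camera images.
- small_plug_mid (a point): Turned round plug of pale wood, a disc 26 mm across and 13 mm high, lying flat; the point is its centre, 6.5 mm above its underside; z up. 12 g.
- large_plug_mid (a point): Turned round plug of darker, reddish wood, a disc 30 mm across and 16 mm high, lying flat; the point is its centre, 8 mm above its underside; z up. 15 g.
- thick_bit_mid (a point): Steel spiral wood drill bit, 120 mm long and 10 mm thick, lying; its own y axis runs along its length; the point is its centre, 5 mm above its underside. It does not roll. It lies in the row nearest the robot (another bit, on the paper at the back, is not meant). About 30 g.
- thin_bit_mid (a point): Steel spiral wood drill bit, 120 mm long and 8 mm thick, lying; its own y axis runs along its length; the point is its centre, 4 mm above its underside. It does not roll. It too lies in the row nearest the robot. 30 g.
- white_block_mid (a point): White rubber cleaning block for sandpaper, 36 mm (its x) by 92 mm (its y, lengthwise) by 26 mm high, lying flat; the point is its centre, 13 mm above its underside. About 90 g.
- long_tray_floor (a point): Oblong plywood tray, open at the top, fixed on the bench: inside 120 mm (its x) by 190 mm (its y, lengthwise), walls 6 mm thick, 26 mm high from the bench. The point is the centre of its inner floor, 6 mm above the bench; z up. For the drill bits.
- round_dish_floor (a point): Low round dish of dark turned wood, open at the top, fixed on the bench: 144 mm across outside, 24 mm high; its flat inner floor is about 130 mm across, the wall 5 mm thick. The point is the centre of its inner floor, 6 mm above the bench; z up. For the round plugs.
- square_tray_floor (a point): Square plywood tray, open at the top, fixed on the bench: inside 130 mm by 130 mm, walls 6 mm thick, 30 mm high from the bench. The point is the centre of its inner floor, 6 mm above the bench; its x and y run along the walls; z up. For the cleaning block.
- pen_mid (a point): Black marker pen, 100 mm long (its y), 12 mm wide, 15 mm high, lying among the things to be sorted; the point is its centre, 7.5 mm up. It is not to be sorted: it stays where it lies.
- tape_mid (a point): Yellow tape measure, 36 by 88 by 62 mm, standing at the left of the trays; the point lies 31 mm above its underside. It stays where it is.
Things that resemble listed ones, but are neither listed nor needed, are in the scene too. Of the things that look like the part that bears white_block_mid, the middle-sized one is meant.

How it is judged:
By the outcome, as a careful person would: the job done as asked, in the order asked, and still so for the second after the job is handed in, with the robot touching nothing.
It also fails if it takes over 112 s, if anything falls off the work surface, if the arm or the gripper's body presses on something with over 40 N, if the wrist force passes 120 N, or if a joint passes its speed limit or range.

## Robot

A 7-joint arm with a two-finger parallel gripper is mounted at the origin on a cart in front of the work surface, level with it; the furniture and walls round the work are solid. World frame = base frame: x ahead of the robot, y to its left, z up, the work surface at z = 0. Lengths are in m, angles in rad, forces in N, time in s.
With the tool pointing down it reaches from about 0.425 to 0.875 m from the base axis. Payload 4.7 kg.
Tool frame: the origin (TCP) lies midway between the tips of the shut fingers; the grasp point (between the pads) lies 19 mm behind it (ctrl.grip_point_offset is the distance from the TCP to the grasp point, in m); z points along the fingers, y is the line along which they close (so a half turn about z gives the same grasp; the last joint's range is limited). The gripper opens to 87 mm and grips with 3 to 60 N. Pads are 19 mm wide; open, the fingers measure 117 mm over their backs; the gripper's body (75 mm by 190 mm) begins 51 mm behind the grasp point.
Start: joints at [-1.254, 0.321, -0.07, 1.45, 0.023, 1.371, -0.057], TCP at [0.194, 0.62, 0.223] pointing down, gripper open.
Joint ranges: [-2.86, 2.86], [-0.3, 2.09], [-1.38, 1.24], [0.06, 2.45], [-1.56, 4.7], [0.09, 2.05], [-2.69, 2.69]. Speed limits (rad/s): [2.57, 2.57, 3.14, 3.14, 3.14, 3.14, 3.14].

## Interface

Orientations are given as a rotation vector (axis times angle).
In Python, from bench import ctrl gives the robot as it stands. The module is installed in compiled form; this text tells all that it offers.
- The arm moves only by the shell command python3 -m handwheel 'ROWS' [OPENING] [FORCE]. ROWS is JSON, a list of rows, each an object of numbers: "x", "y", "z": the shift along the tool's x, y, z in m; "wx", "wy", "wz": the turn, a rotation vector about the tool's x, y, z in degrees. A call has 1 to 10 rows; each row is the pose to reach, as a shift and turn from the pose commanded when the call began, along the tool's axes at that moment; what a row does not reach only later rows make up. A row lasts 1/12 s, in which the tool goes at most 41.7 mm and 7.16 degrees, less where a joint would pass 70% of its speed; a pose out of reach is approached as far as the arm can. A call with a gripper value outside its range is refused whole. OPENING is the finger opening in m, from 0 to 0.087, set as the call begins (- or left out, the last holds). The fingers move at their own pace and stop on an object; FORCE is the grip in N (left out, the last holds). Time passes only in rows, so rows that repeat a pose let the fingers close. It gives the time, the measured TCP pose, the force, the opening and the grip force at its end, in the units of the state.
- ctrl.get_state(): the state, without advancing time (a new reading comes with each control period).
- ctrl.get_image(name): name is "scene" or "side" or "wrist"; returns a dict with "image" (400x640x3 uint8, red, green, blue), "K" (3x3 intrinsics, pixels), "k1" (the pictures are not rectified: a ray, as slopes to the right and down, at radius r is drawn at 1 + k1 r^2 times it, then the intrinsics apply), "world_to_cam" (4x4, takes a point from world to camera coordinates); the wrist camera has in their place "hand_eye" (4x4, takes a point from camera to tool coordinates, whose origin is the TCP and whose axes are the flange's). Camera axes: x right, y down, z forward; pixel columns grow to the right and rows downward; lengths in m; the calibration is good to about 2 mm. A picture is of the moment at which its call begins: read the wrist's pose just before it. There is no depth.
- ctrl.close_job(): hands the job in; it is judged then, once.
The state is a dict: "time": time; "joint_positions": joint angles; "qd": joint speeds; "joint_torque": joint torques, N m; "position": TCP position; "tool_rot": TCP orientation; "ft_force": force on the tool from outside, world axes, zero at the start; "torque": the same for the moment, N m; "grip_width": opening from 0.0 (shut) to 1.0 (fully open); "grip_force": force on a finger pad.
Only numpy, scipy, OpenCV 4.12 (cv2) and the standard library are available. Lean on these libraries where they do the work, as an engineer would, in place of code of your own. Each camera call takes 0.05 s, during which the arm holds its last target. There are 200 camera calls.

## Working session

There is one attempt and no reset: what is moved stays moved. The work goes in short steps, Python scripts to look and compute and a shell command to move; the robot and the scene stay as the last step left them, time stands still between calls to the robot, and variables do not carry over. Pictures are saved under pics/ and viewed, at most 16 in all, crops included, and the job is handed in when it is done.

```bash
mkdir -p pics
cat > h.py <<'E'
import numpy as np, cv2
from scipy.spatial.transform import Rotation as R
from bench import ctrl
def snap(name):
    s=ctrl.get_state(); d=ctrl.get_image(name); np.savez(f'{name}.npz',pos=s['position'],rot=s['tool_rot'],**d)
    return d
def load(name): return np.load(f'{name}.npz')
def cam(d):
    if 'world_to_cam' in d: return np.linalg.inv(d['world_to_cam'])
    T=np.eye(4);T[:3,:3]=R.from_rotvec(d['rot']).as_matrix();T[:3,3]=d['pos'];return T@d['hand_eye']
def px2w(d,uv,z):
    T=cam(d);uv=np.array(uv,float).reshape(-1,1,2)
    n=cv2.undistortPoints(uv,d['K'],np.array([float(d['k1']),0,0,0,0]))[:,0]
    r=np.c_[n,np.ones(len(n))]@T[:3,:3].T
    return T[:3,3]+r*((z-T[2,3])/r[:,2])[:,None]
def w2px(d,P):
    M=np.linalg.inv(cam(d)); rv=cv2.Rodrigues(M[:3,:3])[0]
    return cv2.projectPoints(np.array(P,float).reshape(-1,1,3),rv,M[:3,3],d['K'],np.array([float(d['k1']),0,0,0]))[0][:,0]
E
python3 - <<'E'
from h import *
for n in ('scene','side','wrist'):
    d=snap(n); cv2.imwrite(f'pics/{n}0.png',d['image'][:,:,::-1]); 
    print(n, d['k1'], cam(load(n)).round(3).tolist(), d['K'].round(1).tolist())
s=ctrl.get_state();print(s['time'],s['position'],s['tool_rot'],s['ft_force'],s['grip_width'],R.from_rotvec(s['tool_rot']).as_matrix().round(3).tolist())
E
```

```text
scene 0.012342004577398591 [[0.705, -0.467, 0.534, -0.103], [-0.71, -0.452, 0.541, -0.468], [-0.012, -0.76, -0.65, 0.726], [0.0, 0.0, 0.0, 1.0]] [[361.3, 0.0, 314.5], [0.0, 361.3, 203.0], [0.0, 0.0, 1.0]]
side -0.06990373083616251 [[-0.98, -0.088, 0.176, 0.292], [-0.197, 0.404, -0.893, 1.114], [0.008, -0.91, -0.414, 0.541], [0.0, 0.0, 0.0, 1.0]] [[376.7, 0.0, 324.6], [0.0, 376.7, 197.8], [0.0, 0.0, 1.0]]
wrist -0.04848301051724163 [[0.298, 0.912, 0.281, 0.116], [0.955, -0.284, -0.09, 0.645], [-0.002, 0.295, -0.955, 0.382], [0.0, 0.0, 0.0, 1.0]] [[351.1, 0.0, 320.4], [0.0, 351.1, 203.4], [0.0, 0.0, 1.0]]
0.15 [0.19376537 0.62001988 0.2216994 ] [-4.73822997e-01 -3.10553800e+00  2.28753847e-03] [-0.29723086  0.61235711  0.4771889 ] 0.9949367333813853 [[-0.955, 0.298, -0.0], [0.298, 0.955, -0.001], [-0.0, -0.001, -1.0]]
```

View pics/scene0.png

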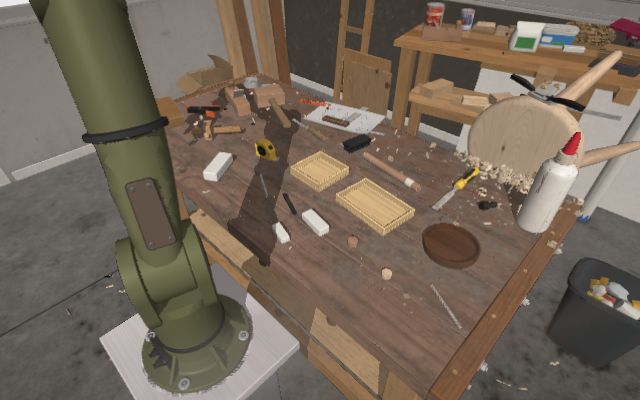

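View pics/side0.png

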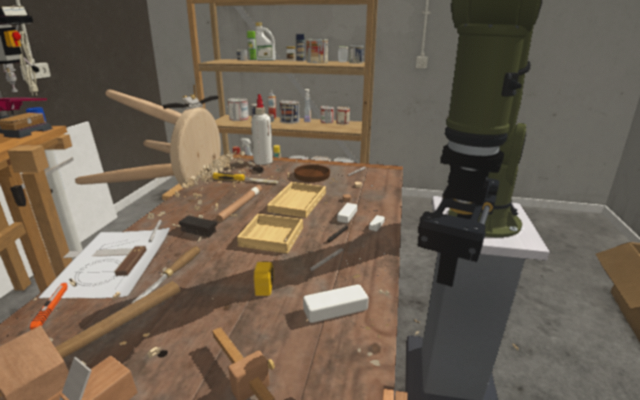

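Run:
```python
from h import *
d=load('scene'); c=d['image'][165:335,240:480,::-1]
cv2.imwrite('pics/crop1.png',cv2.resize(c,None,fx=3.3,fy=3.3,interpolation=cv2.INTER_CUBIC))
pts=dict(bigw=(218,166),mid=(315,222),small=(281,233),bitA=(446,305),bitB=(265,183),pen=(290,203),red=(352,241),pale=(387,273),dish=(452,245),long=(375,205),sq=(320,170),tape=(265,150))
for k,v in pts.items(): print(k,px2w(d,v,0.01).round(3))
```

```text
bigw [[0.394 0.51  0.01 ]]
mid [[0.428 0.068 0.01 ]]
small [[0.33  0.105 0.01 ]]
bitA [[ 0.441 -0.339  0.01 ]]
bitB [[0.445 0.316 0.01 ]]
pen [[0.434 0.182 0.01 ]]
red [[ 0.444 -0.056  0.01 ]]
pale [[ 0.422 -0.189  0.01 ]]
dish [[ 0.619 -0.256  0.01 ]]
long [[ 0.607 -0.01   0.01 ]]
sq [[0.622 0.237 0.01 ]]
tape [[0.573 0.472 0.01 ]]
```

View pics/crop1.png

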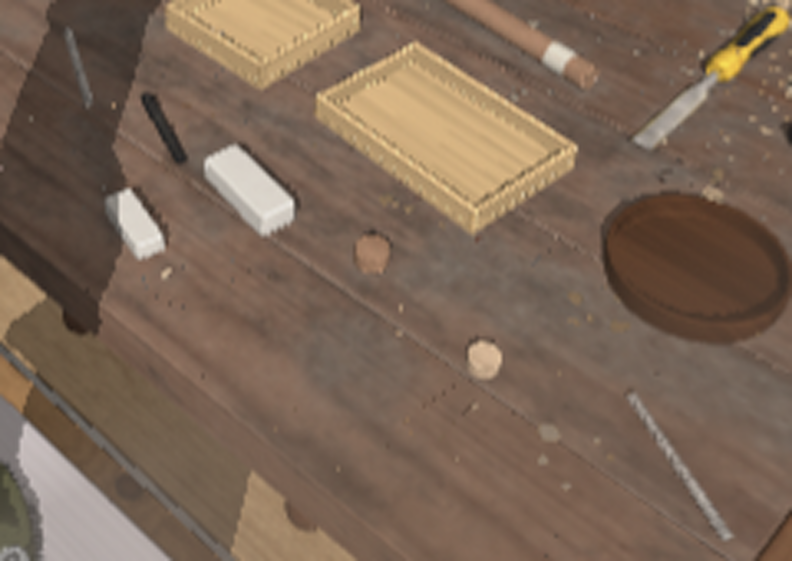

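```bash
python3 - <<'E'
from h import *
d=load('scene')
P=lambda pts,z:px2w(d,np.array(pts)/3.3+[240,165],z)
def ln(n,a,b,z):
    p=P([a,b],z);v=p[1]-p[0];print(n,p.mean(0).round(4),'len',np.hypot(*v[:2]).round(3),'dir',np.degrees(np.arctan2(v[1],v[0])).round(1))
ln('bitA',(631,395),(729,537),.004);ln('bitB',(69,30),(89,105),.004);ln('pen',(149,95),(180,160),.01)
ln('mid long',(233,146),(293,195),.026);ln('mid short',(205,160),(233,146),.026); ln('mid diag',(205,160),(293,195),.026)
ln('small long',(131,190),(163,240),.02)
print('red',P([(373,245)],.016),'pale',P([(485,354)],.013))
for n,c,z in (('long',[(317,98),(417,43),(577,150),(475,217)],.026),('sq',[(167,14),(263,72),(359,14)],.03)):
    print(n,P(c,z).round(3).tolist(),P(c,z).mean(0).round(3))
# dish
print('dish',P([(605,235),(790,275),(700,193),(700,330)],.024).round(3).tolist())
E
python3 -m handwheel '[{"x":-0.04,"y":-0.04},{"x":-0.08,"y":-0.08},{"x":-0.12,"y":-0.12},{"x":-0.15,"y":-0.15},{"x":-0.17,"y":-0.18},{"x":-0.17,"y":-0.22},{"x":-0.17,"y":-0.25},{"x":-0.17,"y":-0.28},{"x":-0.17,"y":-0.31},{"x":-0.17,"y":-0.33}]'
```

```text
bitA [ 0.4439 -0.3366  0.004 ] len 0.12 dir -117.6
bitB [0.4403 0.3167 0.004 ] len 0.126 dir -120.1
pen [0.4326 0.1818 0.01  ] len 0.099 dir -115.4
mid long [0.4409 0.0631 0.026 ] len 0.081 dir -96.2
mid short [0.4303 0.1058 0.026 ] len 0.03 dir -8.5
mid diag [0.4259 0.0654 0.026 ] len 0.088 dir -76.0
small long [0.3386 0.099  0.02  ] len 0.067 dir -108.0
red [[ 0.44676228 -0.05757135  0.016     ]] pale [[ 0.42129882 -0.1885443   0.013     ]]
long [[0.547, 0.095, 0.026], [0.678, 0.082, 0.026], [0.652, -0.117, 0.026], [0.522, -0.103, 0.026]] [ 0.6   -0.011  0.026]
sq [[0.537, 0.291, 0.03], [0.536, 0.155, 0.03], [0.672, 0.152, 0.03]] [0.582 0.199 0.03 ]
dish [[0.58, -0.19, 0.024], [0.643, -0.317, 0.024], [0.679, -0.22, 0.024], [0.544, -0.294, 0.024]]invalid input at $[0]: expected keys x, y, z, wx, wy, wz
```

```bash
python3 -m handwheel '[{"x":-0.33,"y":-0.232,"z":0,"wx":0,"wy":0,"wz":72},{"x":-0.33,"y":-0.232,"z":0,"wx":0,"wy":0,"wz":72},{"x":-0.33,"y":-0.232,"z":0,"wx":0,"wy":0,"wz":72},{"x":-0.33,"y":-0.232,"z":0,"wx":0,"wy":0,"wz":72},{"x":-0.33,"y":-0.232,"z":0,"wx":0,"wy":0,"wz":72},{"x":-0.33,"y":-0.232,"z":0,"wx":0,"wy":0,"wz":72},{"x":-0.33,"y":-0.232,"z":0,"wx":0,"wy":0,"wz":72},{"x":-0.33,"y":-0.232,"z":0,"wx":0,"wy":0,"wz":72},{"x":-0.33,"y":-0.232,"z":0,"wx":0,"wy":0,"wz":72},{"x":-0.33,"y":-0.232,"z":0,"wx":0,"wy":0,"wz":72}]'; python3 -c "
from h import *
s=ctrl.get_state();print(s['position'],R.from_rotvec(s['tool_rot']).as_matrix().round(3).tolist(),s['joint_positions'])
snap('wrist')
d=load('wrist');cv2.imwrite('pics/w1.png',d['image'][:,:,::-1])"
```

```text
time: 0.98
position: [0.4421, 0.2962, 0.2226]
tool_rot: [2.212, 2.229, -0.0]
ft_force: [0.2, 0.3, -0.1]
grip_width: 1.001
grip_force: 0.0
[0.44209976 0.29620526 0.22264224] [[-0.008, 1.0, 0.001], [1.0, 0.008, -0.001], [-0.001, 0.001, -1.0]] [-0.91193751  0.06626824  0.28443433  1.75360037 -0.01768007  1.32421183
 -0.61619292]
```

View pics/w1.png

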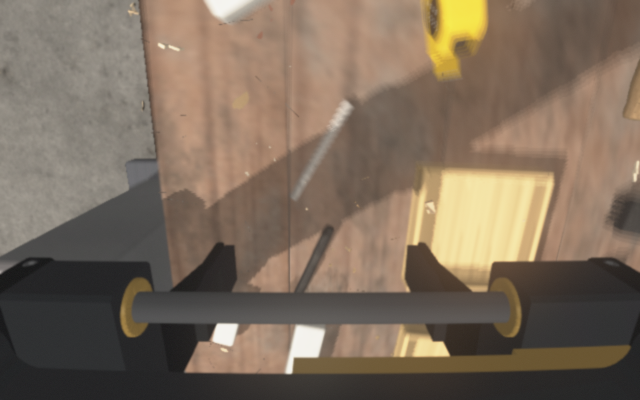

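```bash
python3 -c "
from h import *
d=load('wrist');p=px2w(d,[(350,100),(294,198)],.004);v=p[0]-p[1];print(p.mean(0),np.hypot(*v[:2]),np.degrees(np.arctan2(v[1],v[0])),w2px(d,[.440,.317,.004]))"
python3 -m handwheel '[{"x":-0.25,"y":0,"z":0,"wx":0,"wy":0,"wz":0},{"x":-0.25,"y":0,"z":0,"wx":0,"wy":0,"wz":0},{"x":-0.25,"y":0,"z":0,"wx":0,"wy":0,"wz":0},{"x":-0.25,"y":0,"z":0,"wx":0,"wy":0,"wz":0},{"x":-0.25,"y":0,"z":0,"wx":0,"wy":0,"wz":0},{"x":-0.25,"y":0,"z":0,"wx":0,"wy":0,"wz":0}]'
python3 -c "
from h import *
snap('wrist')
d=load('wrist');np.savez('wB.npz',**d)"
python3 -m handwheel '[{"x":-0.246,"y":-0.008,"z":0,"wx":0,"wy":0,"wz":0},{"x":-0.246,"y":-0.008,"z":0,"wx":0,"wy":0,"wz":0},{"x":-0.246,"y":-0.008,"z":0,"wx":0,"wy":0,"wz":0},{"x":-0.246,"y":-0.008,"z":0,"wx":0,"wy":0,"wz":0},{"x":-0.246,"y":-0.008,"z":0,"wx":0,"wy":0,"wz":0},{"x":-0.246,"y":-0.008,"z":0,"wx":0,"wy":0,"wz":0},{"x":-0.246,"y":-0.008,"z":0,"wx":0,"wy":0,"wz":0},{"x":-0.246,"y":-0.008,"z":0,"wx":0,"wy":0,"wz":0}]'
python3 -c "
from h import *
snap('wrist')
d=load('wrist')
a=np.load('wB.npz')['image'][:300,150:,::-1];b=d['image'][:300,150:,::-1]
im=np.vstack([a,b]);cv2.imwrite('pics/w2.png',im)
print(w2px(d,[[.447,-.0576,.016],[.421,-.1885,.013]]))"
```

```text
[0.4423319  0.31959441 0.004     ] 0.12237771033406011 60.799739479167734 [[318.72604769 153.23485151]]
time: 1.53
position: [0.4436, 0.049, 0.2224]
tool_rot: [-2.2, -2.243, -0.001]
ft_force: [0.9, 0.2, -0.2]
grip_width: 1.001
grip_force: 0.0
time: 2.25
position: [0.4401, -0.1973, 0.2226]
tool_rot: [2.207, 2.236, -0.0]
ft_force: [-0.1, 0.3, -0.4]
grip_width: 0.997
grip_force: 0.0
[[329.85263904  32.75674695]
 [302.9340151  165.67511496]]
```

View pics/w2.png

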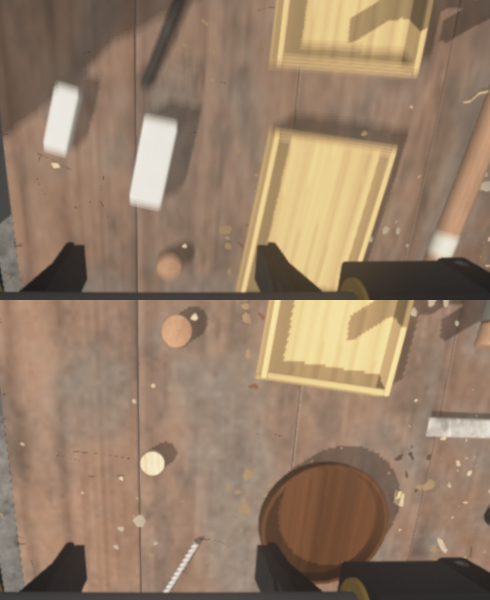

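```bash
cat > m.py <<'E'
from h import *
def blob(d,seed,lo,hi,r=45):
    hsv=cv2.cvtColor(d['image'],cv2.COLOR_RGB2HSV);m=cv2.inRange(hsv,np.array(lo),np.array(hi))
    w=np.zeros_like(m);u,v=seed;w[max(0,v-r):v+r,max(0,u-r):u+r]=255;m=cv2.morphologyEx(m&w,cv2.MORPH_OPEN,np.ones((3,3)))
    c,_=cv2.findContours(m,cv2.RETR_EXTERNAL,cv2.CHAIN_APPROX_NONE);return max(c,key=cv2.contourArea)
E
python3 - <<'E'
from m import *
d=load('wrist');a=np.load('wB.npz')
for n,s in (('red',(327,31)),('pale',(302,163)),('dish',(505,210))): print(n,cv2.cvtColor(d['image'][s[1]:s[1]+1,s[0]:s[0]+1],cv2.COLOR_RGB2HSV),cv2.cvtColor(d['image'][s[1]+2:s[1]+3,s[0]-30:s[0]-29],cv2.COLOR_RGB2HSV))
print(cv2.cvtColor(a['image'][160:161,300:302],cv2.COLOR_RGB2HSV))
c=blob(a,(303,160),(0,0,150),(180,45,255),60);print('block',cv2.minAreaRect(px2w(a,c[:,0],.026)[:,:2].astype(np.float32)))
c=blob(a,(211,120),(0,0,150),(180,45,255),45);print('small',cv2.minAreaRect(px2w(a,c[:,0],.02)[:,:2].astype(np.float32)))
q=lambda d,p,z:px2w(d,p,z)[:,:2].round(4).tolist()
print('sq low', q(a,[(420,70),(567,77)],.03),'long top',q(a,[(424,128),(547,147)],.026))
print('long low',q(d,[(407,78),(538,95)],.026))
print('dish',q(d,[(410,225),(539,218),(480,162),(478,281)],.024))
print('bitA end',q(d,[(348,240)],.004))
E
```

```text
red [[[ 13  98 210]]] [[[ 12  70 149]]]
pale [[[ 21  58 243]]] [[[ 11  85 168]]]
dish [[[ 13 135 117]]] [[[ 12 134 110]]]
[[[ 21  14 234]
  [ 21  14 235]]]
block ((0.4241052567958832, 0.06279532611370087), (0.09610337018966675, 0.03615831211209297), 79.26934814453125)
small ((0.33050790429115295, 0.10530833899974823), (0.07081571221351624, 0.02731592208147049), 74.95768737792969)
sq low [[0.536, 0.1561], [0.6818, 0.1551]] long top [[0.5464, 0.1014], [0.6775, 0.0859]]
long low [[0.5222, -0.0983], [0.655, -0.1106]]
dish [[0.5387, -0.2505], [0.6824, -0.2407], [0.6063, -0.1795], [0.6252, -0.3192]]
bitA end [[0.4732, -0.2777]]
```

Run:
```python
from m import *
d=load('wrist')
for n,s,lo,hi,z in (('red',(327,31),(0,75,185),(30,255,255),.016),('pale',(302,163),(0,0,195),(40,255,255),.013)):
    c=blob(d,s,lo,hi,28);p=px2w(d,c[:,0],z)[:,:2].astype(np.float32);print(n,cv2.minEnclosingCircle(p),cv2.boundingRect(c))
s=ctrl.get_state();print(s['time'],s['position'],R.from_rotvec(s['tool_rot']).as_matrix().round(3).tolist())
```

```text
red ((0.44262152910232544, -0.056311335414648056), 0.014658034779131413) (312, 15, 29, 33)
pale ((0.4198184013366699, -0.18589968979358673), 0.013129876926541328) (290, 152, 24, 24)
2.3 [ 0.4405471  -0.19529665  0.22239346] [[-0.017, 1.0, -0.0], [1.0, 0.017, 0.001], [0.001, -0.0, -1.0]]
```

```bash
python3 -m handwheel '[{"x":0.009,"y":-0.019,"z":0.17,"wx":0,"wy":0,"wz":0},{"x":0.009,"y":-0.019,"z":0.17,"wx":0,"wy":0,"wz":0},{"x":0.009,"y":-0.019,"z":0.17,"wx":0,"wy":0,"wz":0},{"x":0.009,"y":-0.019,"z":0.17,"wx":0,"wy":0,"wz":0},{"x":0.009,"y":-0.019,"z":0.17,"wx":0,"wy":0,"wz":0},{"x":0.009,"y":-0.019,"z":0.17,"wx":0,"wy":0,"wz":0},{"x":0.009,"y":-0.019,"z":0.17,"wx":0,"wy":0,"wz":0}]' 0.06
python3 -c "
from m import *
snap('wrist');d=load('wrist');cv2.imwrite('pics/w3.png',d['image'][:,:,::-1])
print(d['pos'],w2px(d,d['pos']+[0,0,-.04]),w2px(d,[.4205,-.187,.013]))
c=blob(d,(320,200),(0,0,195),(40,75,255),100);print(cv2.minEnclosingCircle(px2w(d,c[:,0],.013)[:,:2].astype(np.float32)))
print([ctrl.get_state()['position'] for i in range(2)])"
```

```text
time: 2.88
position: [0.423, -0.1863, 0.054]
tool_rot: [2.198, 2.242, 0.001]
ft_force: [0.0, -0.6, 0.8]
grip_width: 0.696
grip_force: 0.0
[ 0.42303967 -0.18632645  0.05398694] [[320.63523837 233.60153001]] [[316.50592879 233.9328765 ]]
((0.42009320855140686, -0.18618419766426086), 0.01299035269767046)
[array([ 0.42392745, -0.18679468,  0.05480801]), array([ 0.42392745, -0.18679468,  0.05480801])]
```

View pics/w3.png

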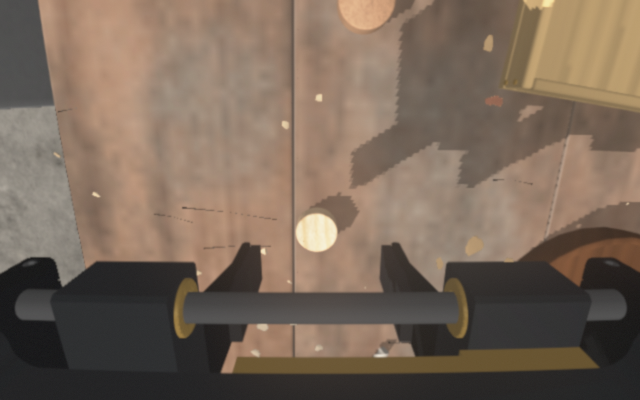

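```bash
python3 -m handwheel '[{"x":0,"y":-0.003,"z":0.025,"wx":0,"wy":0,"wz":0},{"x":0,"y":-0.003,"z":0.05,"wx":0,"wy":0,"wz":0},{"x":0,"y":-0.003,"z":0.05,"wx":0,"wy":0,"wz":0},{"x":0,"y":-0.003,"z":0.05,"wx":0,"wy":0,"wz":0}]' 
python3 -m handwheel '[{"x":0,"y":0,"z":0,"wx":0,"wy":0,"wz":0},{"x":0,"y":0,"z":0,"wx":0,"wy":0,"wz":0},{"x":0,"y":0,"z":0,"wx":0,"wy":0,"wz":0},{"x":0,"y":0,"z":0,"wx":0,"wy":0,"wz":0},{"x":0,"y":0,"z":0,"wx":0,"wy":0,"wz":0},{"x":0,"y":0,"z":0,"wx":0,"wy":0,"wz":0},{"x":0,"y":0,"z":0,"wx":0,"wy":0,"wz":0}]' 0.015 12
python3 -m handwheel '[{"x":0,"y":0,"z":-0.035,"wx":0,"wy":0,"wz":0},{"x":0,"y":0,"z":-0.07,"wx":0,"wy":0,"wz":0},{"x":0,"y":0,"z":-0.08,"wx":0,"wy":0,"wz":0}]'
python3 -c "
from m import *
s=ctrl.get_state();print(s['position'],R.from_rotvec(s['tool_rot']).as_matrix().round(3)[:2].tolist())"
```

```text
time: 3.27
position: [0.4195, -0.1871, 0.0039]
tool_rot: [2.201, 2.241, 0.001]
ft_force: [0.2, -0.5, 0.4]
grip_width: 0.688
grip_force: 0.0
time: 3.85
position: [0.4187, -0.1868, 0.0028]
tool_rot: [2.201, 2.241, 0.001]
ft_force: [0.6, 1.5, 2.1]
grip_width: 0.284
grip_force: 12.0
time: 4.1
position: [0.4207, -0.1883, 0.0862]
tool_rot: [2.199, 2.237, 0.005]
ft_force: [2.2, -0.2, -0.1]
grip_width: 0.283
grip_force: 12.0
[ 0.42069333 -0.1883302   0.08620693] [[-0.017, 1.0, 0.005], [1.0, 0.017, -0.001]]
```

```bash
python3 -m handwheel '[{"x":-0.095,"y":0.189,"z":0,"wx":0,"wy":0,"wz":0},{"x":-0.095,"y":0.189,"z":0,"wx":0,"wy":0,"wz":0},{"x":-0.095,"y":0.189,"z":0,"wx":0,"wy":0,"wz":0},{"x":-0.095,"y":0.189,"z":0,"wx":0,"wy":0,"wz":0},{"x":-0.095,"y":0.189,"z":0,"wx":0,"wy":0,"wz":0},{"x":-0.095,"y":0.189,"z":0,"wx":0,"wy":0,"wz":0},{"x":-0.095,"y":0.189,"z":0,"wx":0,"wy":0,"wz":0}]'
python3 -c "
from m import *
snap('wrist');d=load('wrist');cv2.imwrite('pics/w4.png',d['image'][:,:,::-1]);print(d['pos'],w2px(d,[[.611,-.252,.006],[.611,-.18,.024],[.683,-.252,.024],[.539,-.252,.024]]).round())"
```

```text
time: 4.68
position: [0.6099, -0.2795, 0.0804]
tool_rot: [-2.2, -2.241, 0.005]
ft_force: [-0.1, 0.7, 0.2]
grip_width: 0.285
grip_force: 12.0
[ 0.60990516 -0.27948679  0.08043116] [[323. 177.]
 [326.  63.]
 [436. 186.]
 [211. 182.]]
```

View pics/w4.png

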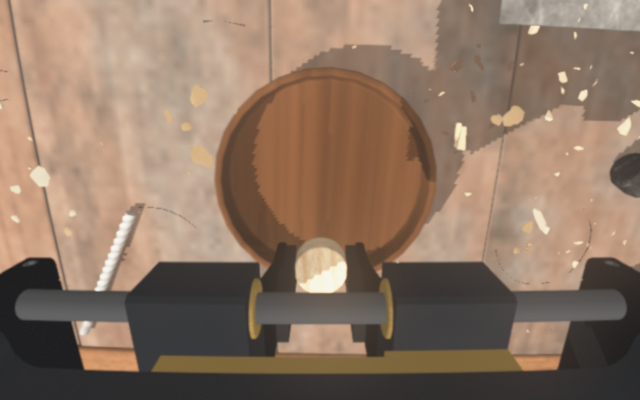

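```bash
python3 -m handwheel '[{"x":-0.001,"y":0.001,"z":0.035,"wx":0,"wy":0,"wz":0},{"x":-0.001,"y":0.001,"z":0.06,"wx":0,"wy":0,"wz":0},{"x":-0.001,"y":0.001,"z":0.073,"wx":0,"wy":0,"wz":0},{"x":-0.001,"y":0.001,"z":0.073,"wx":0,"wy":0,"wz":0},{"x":-0.001,"y":0.001,"z":0.073,"wx":0,"wy":0,"wz":0}]'
python3 -m handwheel '[{"x":0,"y":0,"z":0,"wx":0,"wy":0,"wz":0},{"x":0,"y":0,"z":0,"wx":0,"wy":0,"wz":0},{"x":0,"y":0,"z":0,"wx":0,"wy":0,"wz":0},{"x":0,"y":0,"z":0,"wx":0,"wy":0,"wz":0}]' 0.042
python3 -m handwheel '[{"x":0,"y":0,"z":-0.035,"wx":0,"wy":0,"wz":0},{"x":0,"y":0,"z":-0.07,"wx":0,"wy":0,"wz":0},{"x":0,"y":0,"z":-0.09,"wx":0,"wy":0,"wz":0},{"x":0,"y":0,"z":-0.09,"wx":0,"wy":0,"wz":0}]'
```

```text
time: 5.15
position: [0.6093, -0.2789, 0.01]
tool_rot: [-2.201, -2.241, -0.001]
ft_force: [-0.0, -0.9, 0.1]
grip_width: 0.283
grip_force: 12.0
time: 5.48
position: [0.6104, -0.2794, 0.0102]
tool_rot: [2.201, 2.241, 0.001]
ft_force: [-0.1, 0.6, 0.2]
grip_width: 0.455
grip_force: 0.0
time: 5.82
position: [0.6129, -0.2816, 0.1055]
tool_rot: [2.196, 2.235, 0.006]
ft_force: [1.0, -0.1, 0.9]
grip_width: 0.48
grip_force: 0.0
```

```bash
python3 -m handwheel '[{"x":0.226,"y":-0.164,"z":0,"wx":0,"wy":0,"wz":0},{"x":0.226,"y":-0.164,"z":0,"wx":0,"wy":0,"wz":0},{"x":0.226,"y":-0.164,"z":0,"wx":0,"wy":0,"wz":0},{"x":0.226,"y":-0.164,"z":0,"wx":0,"wy":0,"wz":0},{"x":0.226,"y":-0.164,"z":0,"wx":0,"wy":0,"wz":0},{"x":0.226,"y":-0.164,"z":0.02,"wx":0,"wy":0,"wz":0},{"x":0.226,"y":-0.164,"z":0.05,"wx":0,"wy":0,"wz":0},{"x":0.226,"y":-0.164,"z":0.05,"wx":0,"wy":0,"wz":0},{"x":0.226,"y":-0.164,"z":0.05,"wx":0,"wy":0,"wz":0}]' 0.06
python3 -c "
from m import *
snap('wrist');d=load('wrist');cv2.imwrite('pics/w5.png',d['image'][:,:,::-1])
print(d['pos'],w2px(d,d['pos']-[0,0,.04]),w2px(d,[.4435,-.0567,.016]),R.from_rotvec(d['rot']).as_matrix().round(3)[:2].tolist())
c=blob(d,(318,232),(0,80,180),(30,255,255),40);print(cv2.boundingRect(c),cv2.minEnclosingCircle(px2w(d,c[:,0],.016)[:,:2].astype(np.float32)))
"
```

```text
time: 6.57
position: [0.4389, -0.0542, 0.0475]
tool_rot: [-2.194, -2.242, 0.003]
ft_force: [0.1, 0.4, 0.2]
grip_width: 0.689
grip_force: 0.0
[ 0.43890391 -0.05424924  0.04751554] [[321.02011618 233.72600573]] [[328.60270832 243.10704774]] [[-0.022, 1.0, -0.005], [1.0, 0.022, 0.002]]
(305, 220, 49, 45) ((0.4438766539096832, -0.056312598288059235), 0.014659116044640541)
```

```bash
python3 -m handwheel '[{"x":-0.001,"y":0.004,"z":0.02,"wx":0,"wy":0,"wz":0},{"x":-0.001,"y":0.004,"z":0.046,"wx":0,"wy":0,"wz":0},{"x":-0.001,"y":0.004,"z":0.046,"wx":0,"wy":0,"wz":0},{"x":-0.001,"y":0.004,"z":0.046,"wx":0,"wy":0,"wz":0}]' 
python3 -m handwheel '[{"x":0,"y":0,"z":0,"wx":0,"wy":0,"wz":0},{"x":0,"y":0,"z":0,"wx":0,"wy":0,"wz":0},{"x":0,"y":0,"z":0,"wx":0,"wy":0,"wz":0},{"x":0,"y":0,"z":0,"wx":0,"wy":0,"wz":0},{"x":0,"y":0,"z":0,"wx":0,"wy":0,"wz":0},{"x":0,"y":0,"z":0,"wx":0,"wy":0,"wz":0},{"x":0,"y":0,"z":0,"wx":0,"wy":0,"wz":0}]' 0.018 12
python3 -m handwheel '[{"x":0,"y":0,"z":-0.035,"wx":0,"wy":0,"wz":0},{"x":0,"y":0,"z":-0.07,"wx":0,"wy":0,"wz":0},{"x":0,"y":0,"z":-0.08,"wx":0,"wy":0,"wz":0},{"x":0,"y":0,"z":-0.08,"wx":0,"wy":0,"wz":0}]'
```

```text
time: 6.95
position: [0.4463, -0.0596, 0.0037]
tool_rot: [2.204, 2.238, -0.005]
ft_force: [1.8, -0.6, -0.2]
grip_width: 0.688
grip_force: 0.0
time: 7.53
position: [0.4464, -0.0571, 0.004]
tool_rot: [-2.201, -2.242, -0.001]
ft_force: [-1.8, 1.3, 4.7]
grip_width: 0.327
grip_force: 12.0
time: 7.87
position: [0.4487, -0.0569, 0.0862]
tool_rot: [2.199, 2.24, 0.01]
ft_force: [0.1, -0.3, -0.3]
grip_width: 0.331
grip_force: 12.0
```

```bash
python3 -m handwheel '[{"x":-0.1725,"y":0.1635,"z":0,"wx":0,"wy":0,"wz":0},{"x":-0.1725,"y":0.1635,"z":0,"wx":0,"wy":0,"wz":0},{"x":-0.1725,"y":0.1635,"z":0,"wx":0,"wy":0,"wz":0},{"x":-0.1725,"y":0.1635,"z":0,"wx":0,"wy":0,"wz":0},{"x":-0.1725,"y":0.1635,"z":0,"wx":0,"wy":0,"wz":0},{"x":-0.1725,"y":0.1635,"z":0,"wx":0,"wy":0,"wz":0},{"x":-0.1725,"y":0.1635,"z":0,"wx":0,"wy":0,"wz":0},{"x":-0.1725,"y":0.1635,"z":0,"wx":0,"wy":0,"wz":0}]'
python3 -m handwheel '[{"x":0,"y":0,"z":0.035,"wx":0,"wy":0,"wz":0},{"x":0,"y":0,"z":0.06,"wx":0,"wy":0,"wz":0},{"x":0,"y":0,"z":0.073,"wx":0,"wy":0,"wz":0},{"x":0,"y":0,"z":0.073,"wx":0,"wy":0,"wz":0},{"x":0,"y":0,"z":0.073,"wx":0,"wy":0,"wz":0}]'
python3 -m handwheel '[{"x":0,"y":0,"z":0,"wx":0,"wy":0,"wz":0},{"x":0,"y":0,"z":0,"wx":0,"wy":0,"wz":0},{"x":0,"y":0,"z":0,"wx":0,"wy":0,"wz":0},{"x":0,"y":0,"z":0,"wx":0,"wy":0,"wz":0}]' 0.045
python3 -m handwheel '[{"x":0,"y":0,"z":-0.035,"wx":0,"wy":0,"wz":0},{"x":0,"y":0,"z":-0.07,"wx":0,"wy":0,"wz":0},{"x":0,"y":0,"z":-0.11,"wx":0,"wy":0,"wz":0},{"x":0,"y":0,"z":-0.14,"wx":0,"wy":0,"wz":0},{"x":0,"y":0,"z":-0.15,"wx":0,"wy":0,"wz":0}]'
```

```text
time: 8.53
position: [0.6116, -0.2289, 0.0812]
tool_rot: [-2.203, -2.237, 0.005]
ft_force: [-0.7, 1.5, 0.1]
grip_width: 0.326
grip_force: 12.0
time: 8.95
position: [0.6119, -0.2254, 0.0099]
tool_rot: [-2.199, -2.241, -0.0]
ft_force: [-1.5, 0.8, -0.2]
grip_width: 0.333
grip_force: 12.0
time: 9.28
position: [0.6129, -0.2267, 0.011]
tool_rot: [2.201, 2.241, 0.001]
ft_force: [0.0, -0.6, 0.2]
grip_width: 0.491
grip_force: 0.0
time: 9.7
position: [0.6149, -0.2286, 0.1664]
tool_rot: [2.197, 2.236, 0.006]
ft_force: [0.8, -0.5, 1.4]
grip_width: 0.513
grip_force: 0.0
```

```bash
python3 -m handwheel '[{"x":-0.107,"y":-0.171,"z":0.03,"wx":0,"wy":0,"wz":29},{"x":-0.107,"y":-0.171,"z":0.03,"wx":0,"wy":0,"wz":29},{"x":-0.107,"y":-0.171,"z":0.03,"wx":0,"wy":0,"wz":29},{"x":-0.107,"y":-0.171,"z":0.03,"wx":0,"wy":0,"wz":29},{"x":-0.107,"y":-0.171,"z":0.03,"wx":0,"wy":0,"wz":29},{"x":-0.107,"y":-0.171,"z":0.03,"wx":0,"wy":0,"wz":29},{"x":-0.107,"y":-0.171,"z":0.03,"wx":0,"wy":0,"wz":29},{"x":-0.107,"y":-0.171,"z":0.03,"wx":0,"wy":0,"wz":29}]' 0.05
python3 -c "
from m import *
snap('wrist');d=load('wrist');cv2.imwrite('pics/w6.png',d['image'][:,:,::-1])
print(d['pos'],w2px(d,d['pos']-[0,0,.11]),w2px(d,[.444,-.337,.004]),R.from_rotvec(d['rot']).as_matrix().round(3)[:2].tolist())
"
```

```text
time: 10.37
position: [0.4442, -0.3364, 0.1305]
tool_rot: [-2.692, -1.619, -0.002]
ft_force: [0.0, 1.0, 0.1]
grip_width: 0.574
grip_force: 0.0
[ 0.44423352 -0.3363547   0.13045283] [[320.67625004 200.7384651 ]] [[320.77765523 195.93495077]] [[0.469, 0.883, 0.001], [0.883, -0.469, 0.001]]
```

View pics/w6.png

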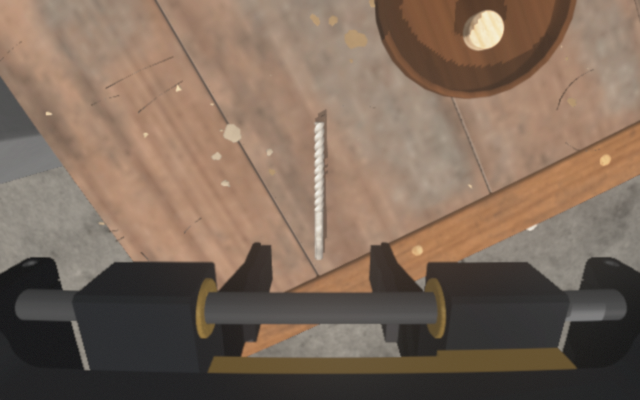

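```bash
python3 -m handwheel '[{"x":0.006,"y":0,"z":0.04,"wx":0,"wy":0,"wz":0},{"x":0.006,"y":0,"z":0.08,"wx":0,"wy":0,"wz":0},{"x":0.006,"y":0,"z":0.11,"wx":0,"wy":0,"wz":0},{"x":0.006,"y":0,"z":0.127,"wx":0,"wy":0,"wz":0},{"x":0.006,"y":0,"z":0.127,"wx":0,"wy":0,"wz":0},{"x":0.006,"y":0,"z":0.127,"wx":0,"wy":0,"wz":0}]' 
python3 -m handwheel '[{"x":0,"y":0,"z":0,"wx":0,"wy":0,"wz":0},{"x":0,"y":0,"z":0,"wx":0,"wy":0,"wz":0},{"x":0,"y":0,"z":0,"wx":0,"wy":0,"wz":0},{"x":0,"y":0,"z":0,"wx":0,"wy":0,"wz":0},{"x":0,"y":0,"z":0,"wx":0,"wy":0,"wz":0},{"x":0,"y":0,"z":0,"wx":0,"wy":0,"wz":0},{"x":0,"y":0,"z":0,"wx":0,"wy":0,"wz":0},{"x":0,"y":0,"z":0,"wx":0,"wy":0,"wz":0}]' 0.0 20
python3 -m handwheel '[{"x":0,"y":0,"z":-0.035,"wx":0,"wy":0,"wz":0},{"x":0,"y":0,"z":-0.07,"wx":0,"wy":0,"wz":0},{"x":0,"y":0,"z":-0.1,"wx":0,"wy":0,"wz":0},{"x":0,"y":0,"z":-0.1,"wx":0,"wy":0,"wz":0}]'
python3 -c "
from m import *
s=ctrl.get_state();print(s['position'],R.from_rotvec(s['tool_rot']).as_matrix().round(3)[:2].tolist())"
```

```text
time: 10.92
position: [0.4477, -0.3307, 0.0028]
tool_rot: [-2.69, -1.622, 0.001]
ft_force: [-0.5, 0.2, 0.2]
grip_width: 0.573
grip_force: 0.0
time: 11.58
position: [0.4465, -0.3316, 0.0036]
tool_rot: [-2.692, -1.619, -0.0]
ft_force: [-0.8, 0.3, -0.0]
grip_width: 0.059
grip_force: 10.1
time: 11.92
position: [0.4492, -0.3345, 0.109]
tool_rot: [2.686, 1.614, 0.008]
ft_force: [0.2, -1.3, 0.1]
grip_width: 0.055
grip_force: 20.0
[ 0.44916789 -0.3345451   0.10898061] [[0.47, 0.883, 0.008], [0.883, -0.47, -0.004]]
```

```bash
python3 -c "
from m import *
snap('wrist');d=load('wrist');e=snap('scene')
cv2.imwrite('pics/w7.png',np.vstack([d['image'][60:400,120:520,::-1],e['image'][200:400,200:600,::-1]]))
s=ctrl.get_state();print(s['grip_width'],s['grip_force'])
"
```

```text
0.05703752193186103 19.999965727329254
```

View pics/w7.png

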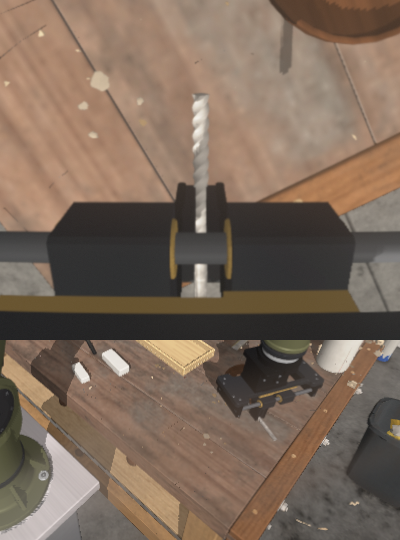

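```bash
python3 -m handwheel '[{"x":0.368,"y":0.006,"z":0,"wx":0,"wy":0,"wz":-21},{"x":0.368,"y":0.006,"z":0,"wx":0,"wy":0,"wz":-21},{"x":0.368,"y":0.006,"z":0,"wx":0,"wy":0,"wz":-21},{"x":0.368,"y":0.006,"z":0,"wx":0,"wy":0,"wz":-21},{"x":0.368,"y":0.006,"z":0,"wx":0,"wy":0,"wz":-21},{"x":0.368,"y":0.006,"z":0,"wx":0,"wy":0,"wz":-21},{"x":0.368,"y":0.006,"z":0,"wx":0,"wy":0,"wz":-21},{"x":0.368,"y":0.006,"z":0,"wx":0,"wy":0,"wz":-21},{"x":0.368,"y":0.006,"z":0,"wx":0,"wy":0,"wz":-21},{"x":0.368,"y":0.006,"z":0,"wx":0,"wy":0,"wz":-21}]'
python3 -m handwheel '[{"x":0,"y":0,"z":0,"wx":0,"wy":0,"wz":0},{"x":0,"y":0,"z":0,"wx":0,"wy":0,"wz":0}]'
python3 -c "
from m import *
snap('wrist');d=load('wrist');cv2.imwrite('pics/w8.png',d['image'][:,:,::-1])
print(R.from_rotvec(d['rot']).as_matrix().round(3)[:2].tolist())
"
```

```text
time: 12.85
position: [0.6265, 0.0016, 0.1008]
tool_rot: [-2.336, -2.094, -0.002]
ft_force: [-1.2, 1.3, -0.9]
grip_width: 0.062
grip_force: 20.0
time: 13.02
position: [0.6231, -0.0103, 0.102]
tool_rot: [-2.352, -2.081, 0.005]
ft_force: [-0.2, -0.1, -0.3]
grip_width: 0.061
grip_force: 20.0
[[0.122, 0.993, -0.003], [0.993, -0.122, -0.001]]
```

View pics/w8.png

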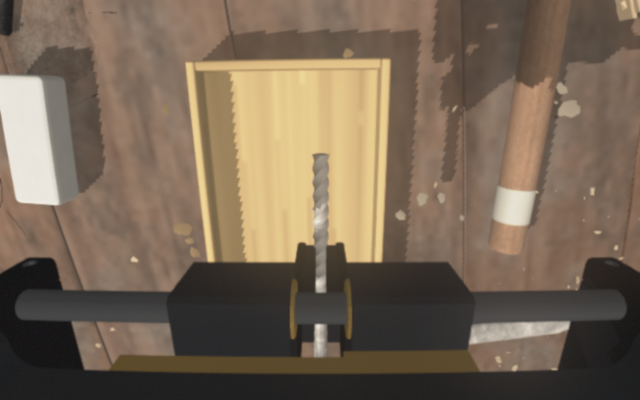

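```bash
python3 -m handwheel '[{"x":0,"y":0.004,"z":0.04,"wx":0,"wy":0,"wz":0},{"x":0,"y":0.004,"z":0.07,"wx":0,"wy":0,"wz":0},{"x":0,"y":0.004,"z":0.085,"wx":0,"wy":0,"wz":0},{"x":0,"y":0.004,"z":0.093,"wx":0,"wy":0,"wz":0},{"x":0,"y":0.004,"z":0.093,"wx":0,"wy":0,"wz":0},{"x":0,"y":0.004,"z":0.093,"wx":0,"wy":0,"wz":0}]'
python3 -m handwheel '[{"x":0,"y":0,"z":0,"wx":0,"wy":0,"wz":0},{"x":0,"y":0,"z":0,"wx":0,"wy":0,"wz":0},{"x":0,"y":0,"z":0,"wx":0,"wy":0,"wz":0},{"x":0,"y":0,"z":0,"wx":0,"wy":0,"wz":0}]' 0.02
python3 -m handwheel '[{"x":0,"y":0,"z":-0.035,"wx":0,"wy":0,"wz":0},{"x":0,"y":0,"z":-0.07,"wx":0,"wy":0,"wz":0},{"x":0,"y":0,"z":-0.11,"wx":0,"wy":0,"wz":0},{"x":0,"y":0,"z":-0.14,"wx":0,"wy":0,"wz":0},{"x":0,"y":0,"z":-0.15,"wx":0,"wy":0,"wz":0},{"x":0,"y":0,"z":-0.15,"wx":0,"wy":0,"wz":0}]'
python3 -c "
from m import *
snap('wrist');d=load('wrist');np.savez('wT.npz',**d)
print(d['pos'],R.from_rotvec(d['rot']).as_matrix().round(3)[:2].tolist())"
```

```text
time: 13.57
position: [0.6286, -0.0113, 0.0113]
tool_rot: [2.354, 2.08, 0.001]
ft_force: [-0.3, -0.7, 0.1]
grip_width: 0.059
grip_force: 20.0
time: 13.9
position: [0.6287, -0.0098, 0.0111]
tool_rot: [2.352, 2.082, 0.002]
ft_force: [0.7, 0.6, 0.1]
grip_width: 0.212
grip_force: 0.0
time: 14.4
position: [0.6304, -0.0102, 0.1641]
tool_rot: [2.35, 2.08, 0.008]
ft_force: [0.3, 0.7, -0.2]
grip_width: 0.23
grip_force: 0.0
[ 0.63038082 -0.01019636  0.16407376] [[0.121, 0.993, 0.006], [0.993, -0.121, 0.001]]
```

```bash
python3 -m handwheel '[{"x":0.303,"y":-0.226,"z":0.03,"wx":0,"wy":0,"wz":22.5},{"x":0.303,"y":-0.226,"z":0.03,"wx":0,"wy":0,"wz":22.5},{"x":0.303,"y":-0.226,"z":0.03,"wx":0,"wy":0,"wz":22.5},{"x":0.303,"y":-0.226,"z":0.03,"wx":0,"wy":0,"wz":22.5},{"x":0.303,"y":-0.226,"z":0.03,"wx":0,"wy":0,"wz":22.5},{"x":0.303,"y":-0.226,"z":0.03,"wx":0,"wy":0,"wz":22.5},{"x":0.303,"y":-0.226,"z":0.03,"wx":0,"wy":0,"wz":22.5},{"x":0.303,"y":-0.226,"z":0.03,"wx":0,"wy":0,"wz":22.5},{"x":0.303,"y":-0.226,"z":0.03,"wx":0,"wy":0,"wz":22.5},{"x":0.303,"y":-0.226,"z":0.03,"wx":0,"wy":0,"wz":22.5}]' 0.05
python3 -m handwheel '[{"x":0,"y":0,"z":0,"wx":0,"wy":0,"wz":0},{"x":0,"y":0,"z":0,"wx":0,"wy":0,"wz":0}]'
python3 -c "
from m import *
snap('wrist');d=load('wrist')
print(d['pos'],w2px(d,d['pos']-[0,0,.124]),R.from_rotvec(d['rot']).as_matrix().round(3)[:2].tolist())
e=np.load('wT.npz');cv2.imwrite('pics/w9.png',np.vstack([e['image'][:200,80:560,::-1],d['image'][:,80:560,::-1]]))
"
```

```text
time: 15.28
position: [0.4341, 0.3249, 0.1276]
tool_rot: [-2.703, -1.597, 0.007]
ft_force: [-0.2, 1.6, -0.6]
grip_width: 0.576
grip_force: 0.0
time: 15.45
position: [0.4394, 0.318, 0.1288]
tool_rot: [2.71, 1.586, -0.004]
ft_force: [0.5, -0.6, -0.5]
grip_width: 0.576
grip_force: 0.0
[0.43938728 0.31795806 0.12883264] [[320.67133467 195.29247198]] [[0.49, 0.872, -0.001], [0.872, -0.49, -0.003]]
```

View pics/w9.png

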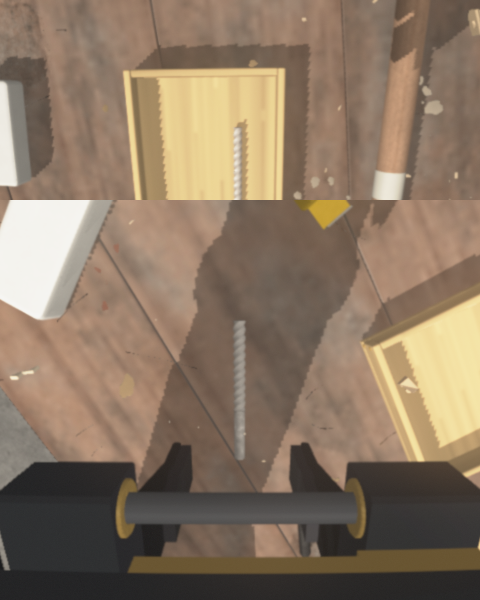

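```bash
python3 -m handwheel '[{"x":0.005,"y":-0.001,"z":0.04,"wx":0,"wy":0,"wz":0},{"x":0.005,"y":-0.001,"z":0.08,"wx":0,"wy":0,"wz":0},{"x":0.005,"y":-0.001,"z":0.11,"wx":0,"wy":0,"wz":0},{"x":0.005,"y":-0.001,"z":0.126,"wx":0,"wy":0,"wz":0},{"x":0.005,"y":-0.001,"z":0.126,"wx":0,"wy":0,"wz":0},{"x":0.005,"y":-0.001,"z":0.126,"wx":0,"wy":0,"wz":0}]' 
python3 -m handwheel '[{"x":0,"y":0,"z":0,"wx":0,"wy":0,"wz":0},{"x":0,"y":0,"z":0,"wx":0,"wy":0,"wz":0},{"x":0,"y":0,"z":0,"wx":0,"wy":0,"wz":0},{"x":0,"y":0,"z":0,"wx":0,"wy":0,"wz":0},{"x":0,"y":0,"z":0,"wx":0,"wy":0,"wz":0},{"x":0,"y":0,"z":0,"wx":0,"wy":0,"wz":0},{"x":0,"y":0,"z":0,"wx":0,"wy":0,"wz":0},{"x":0,"y":0,"z":0,"wx":0,"wy":0,"wz":0}]' 0.0 20
python3 -m handwheel '[{"x":0,"y":0,"z":-0.035,"wx":0,"wy":0,"wz":0},{"x":0,"y":0,"z":-0.07,"wx":0,"wy":0,"wz":0},{"x":0,"y":0,"z":-0.1,"wx":0,"wy":0,"wz":0},{"x":0,"y":0,"z":-0.1,"wx":0,"wy":0,"wz":0}]'
python3 -c "
from m import *
s=ctrl.get_state();print(s['position'],R.from_rotvec(s['tool_rot']).as_matrix().round(3)[:2].tolist())"
```

```text
time: 16.0
position: [0.4436, 0.3199, 0.0037]
tool_rot: [2.715, 1.576, -0.002]
ft_force: [0.4, -0.3, 0.5]
grip_width: 0.574
grip_force: 0.0
time: 16.67
position: [0.4423, 0.3233, 0.0046]
tool_rot: [-2.713, -1.584, -0.0]
ft_force: [0.3, 0.0, 0.3]
grip_width: 0.076
grip_force: 20.0
time: 17.0
position: [0.4459, 0.3251, 0.1101]
tool_rot: [-2.711, -1.581, -0.014]
ft_force: [1.9, 1.0, -0.4]
grip_width: 0.075
grip_force: 20.0
[0.44587093 0.32513658 0.11006289] [[0.492, 0.87, 0.006], [0.87, -0.492, 0.007]]
```

```bash
python3 -m handwheel '[{"x":-0.218,"y":0.277,"z":0,"wx":0,"wy":0,"wz":-22.5},{"x":-0.218,"y":0.277,"z":0,"wx":0,"wy":0,"wz":-22.5},{"x":-0.218,"y":0.277,"z":0,"wx":0,"wy":0,"wz":-22.5},{"x":-0.218,"y":0.277,"z":0,"wx":0,"wy":0,"wz":-22.5},{"x":-0.218,"y":0.277,"z":0,"wx":0,"wy":0,"wz":-22.5},{"x":-0.218,"y":0.277,"z":0,"wx":0,"wy":0,"wz":-22.5},{"x":-0.218,"y":0.277,"z":0,"wx":0,"wy":0,"wz":-22.5},{"x":-0.218,"y":0.277,"z":0,"wx":0,"wy":0,"wz":-22.5},{"x":-0.218,"y":0.277,"z":0,"wx":0,"wy":0,"wz":-22.5},{"x":-0.218,"y":0.277,"z":0,"wx":0,"wy":0,"wz":-22.5}]'
python3 -m handwheel '[{"x":0,"y":0,"z":0,"wx":0,"wy":0,"wz":0},{"x":0,"y":0,"z":0,"wx":0,"wy":0,"wz":0}]'
python3 -c "
from m import *
snap('wrist');d=load('wrist');cv2.imwrite('pics/w10.png',d['image'][:,:,::-1])
print(R.from_rotvec(d['rot']).as_matrix().round(3)[:2].tolist())
"
```

```text
time: 17.83
position: [0.5772, -0.0108, 0.1048]
tool_rot: [2.359, 2.068, -0.002]
ft_force: [0.1, -0.3, -0.4]
grip_width: 0.075
grip_force: 20.0
time: 18.0
position: [0.5758, -0.0019, 0.104]
tool_rot: [-2.351, -2.082, 0.0]
ft_force: [0.3, 0.8, -0.1]
grip_width: 0.073
grip_force: 20.0
[[0.121, 0.993, -0.001], [0.993, -0.121, 0.001]]
```

View pics/w10.png

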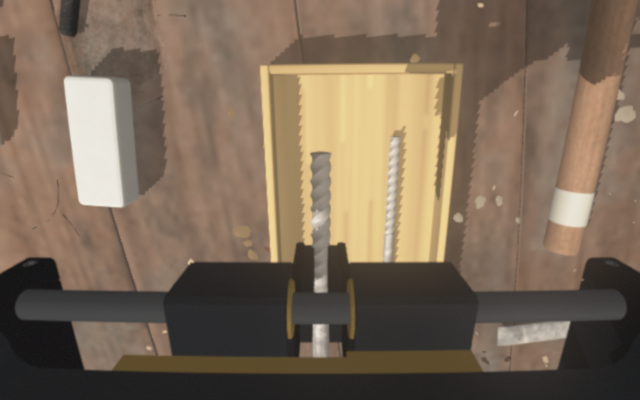

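```bash
python3 -m handwheel '[{"x":0,"y":0,"z":0.04,"wx":0,"wy":0,"wz":0},{"x":0,"y":0,"z":0.07,"wx":0,"wy":0,"wz":0},{"x":0,"y":0,"z":0.085,"wx":0,"wy":0,"wz":0},{"x":0,"y":0,"z":0.094,"wx":0,"wy":0,"wz":0},{"x":0,"y":0,"z":0.094,"wx":0,"wy":0,"wz":0},{"x":0,"y":0,"z":0.094,"wx":0,"wy":0,"wz":0}]'
python3 -m handwheel '[{"x":0,"y":0,"z":0,"wx":0,"wy":0,"wz":0},{"x":0,"y":0,"z":0,"wx":0,"wy":0,"wz":0},{"x":0,"y":0,"z":0,"wx":0,"wy":0,"wz":0},{"x":0,"y":0,"z":0,"wx":0,"wy":0,"wz":0}]' 0.022
python3 -m handwheel '[{"x":0,"y":0,"z":-0.035,"wx":0,"wy":0,"wz":0},{"x":0,"y":0,"z":-0.07,"wx":0,"wy":0,"wz":0},{"x":0,"y":0,"z":-0.11,"wx":0,"wy":0,"wz":0},{"x":0,"y":0,"z":-0.14,"wx":0,"wy":0,"wz":0},{"x":0,"y":0,"z":-0.15,"wx":0,"wy":0,"wz":0},{"x":0,"y":0,"z":-0.15,"wx":0,"wy":0,"wz":0}]'
```

```text
time: 18.55
position: [0.5767, -0.0021, 0.011]
tool_rot: [2.351, 2.084, 0.001]
ft_force: [0.6, -0.1, -1.1]
grip_width: 0.079
grip_force: 20.0
time: 18.88
position: [0.5767, -0.0028, 0.0111]
tool_rot: [2.352, 2.082, 0.002]
ft_force: [-0.2, -0.2, 0.3]
grip_width: 0.233
grip_force: 0.0
time: 19.38
position: [0.5783, -0.0031, 0.1637]
tool_rot: [2.35, 2.081, 0.009]
ft_force: [0.4, -0.3, -0.5]
grip_width: 0.254
grip_force: 0.0
```

```bash
python3 -m handwheel '[{"x":0.047,"y":-0.159,"z":0.04,"wx":0,"wy":0,"wz":4},{"x":0.047,"y":-0.159,"z":0.04,"wx":0,"wy":0,"wz":4},{"x":0.047,"y":-0.159,"z":0.04,"wx":0,"wy":0,"wz":4},{"x":0.047,"y":-0.159,"z":0.04,"wx":0,"wy":0,"wz":4},{"x":0.047,"y":-0.159,"z":0.04,"wx":0,"wy":0,"wz":4},{"x":0.047,"y":-0.159,"z":0.04,"wx":0,"wy":0,"wz":4},{"x":0.047,"y":-0.159,"z":0.04,"wx":0,"wy":0,"wz":4}]' 0.06
python3 -c "
from m import *
snap('wrist');d=load('wrist');cv2.imwrite('pics/w11.png',d['image'][:,:,::-1])
print(d['pos'],w2px(d,d['pos']*[1,1,0]+[0,0,.026]),R.from_rotvec(d['rot']).as_matrix().round(3)[:2].tolist())
c=blob(d,(320,190),(0,0,170),(180,45,255),110);print(cv2.boundingRect(c),cv2.minAreaRect(c),cv2.minAreaRect(px2w(d,c[:,0],.026)[:,:2].astype(np.float32)))
"
```

```text
time: 19.97
position: [0.4234, 0.0636, 0.12]
tool_rot: [-2.42, -2.001, -0.001]
ft_force: [0.5, -0.5, 0.4]
grip_width: 0.662
grip_force: 0.0
[0.42343338 0.06359084 0.11996478] [[320.8214706  206.91393751]] [[0.188, 0.982, -0.0], [0.982, -0.188, 0.001]]
(298, 143, 48, 113) ((321.5, 199.0), (112.0, 47.0), 90.0) ((0.42462122440338135, 0.0675589069724083), (0.08870361000299454, 0.03515882045030594), 79.18231201171875)
```

View pics/w11.png

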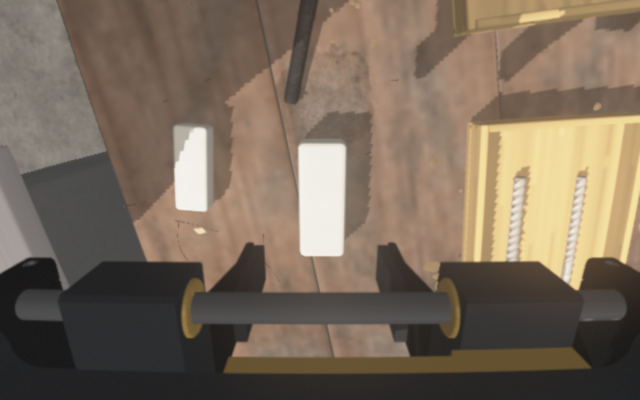

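```bash
python3 -m handwheel '[{"x":0.003,"y":0,"z":0.04,"wx":0,"wy":0,"wz":0},{"x":0.003,"y":0,"z":0.08,"wx":0,"wy":0,"wz":0},{"x":0.003,"y":0,"z":0.1,"wx":0,"wy":0,"wz":0},{"x":0.003,"y":0,"z":0.115,"wx":0,"wy":0,"wz":0},{"x":0.003,"y":0,"z":0.115,"wx":0,"wy":0,"wz":0},{"x":0.003,"y":0,"z":0.115,"wx":0,"wy":0,"wz":0}]' 
python3 -m handwheel '[{"x":0,"y":0,"z":0,"wx":0,"wy":0,"wz":0},{"x":0,"y":0,"z":0,"wx":0,"wy":0,"wz":0},{"x":0,"y":0,"z":0,"wx":0,"wy":0,"wz":0},{"x":0,"y":0,"z":0,"wx":0,"wy":0,"wz":0},{"x":0,"y":0,"z":0,"wx":0,"wy":0,"wz":0},{"x":0,"y":0,"z":0,"wx":0,"wy":0,"wz":0},{"x":0,"y":0,"z":0,"wx":0,"wy":0,"wz":0},{"x":0,"y":0,"z":0,"wx":0,"wy":0,"wz":0}]' 0.02 25
python3 -m handwheel '[{"x":0,"y":0,"z":-0.035,"wx":0,"wy":0,"wz":0},{"x":0,"y":0,"z":-0.07,"wx":0,"wy":0,"wz":0},{"x":0,"y":0,"z":-0.1,"wx":0,"wy":0,"wz":0},{"x":0,"y":0,"z":-0.1,"wx":0,"wy":0,"wz":0}]'
```

```text
time: 20.52
position: [0.4256, 0.0632, 0.0052]
tool_rot: [2.422, 1.992, -0.007]
ft_force: [0.4, -0.2, 0.4]
grip_width: 0.695
grip_force: 0.0
time: 21.18
position: [0.4252, 0.0665, 0.0062]
tool_rot: [-2.423, -1.999, -0.002]
ft_force: [-2.0, -0.4, 6.9]
grip_width: 0.41
grip_force: 25.0
time: 21.52
position: [0.4287, 0.0679, 0.1107]
tool_rot: [-2.422, -1.999, -0.019]
ft_force: [1.1, 0.4, -1.4]
grip_width: 0.407
grip_force: 25.0
```

```bash
python3 -m handwheel '[{"x":0.19,"y":0.15,"z":0,"wx":0,"wy":0,"wz":-10.5},{"x":0.19,"y":0.15,"z":0,"wx":0,"wy":0,"wz":-10.5},{"x":0.19,"y":0.15,"z":0,"wx":0,"wy":0,"wz":-10.5},{"x":0.19,"y":0.15,"z":0,"wx":0,"wy":0,"wz":-10.5},{"x":0.19,"y":0.15,"z":0,"wx":0,"wy":0,"wz":-10.5},{"x":0.19,"y":0.15,"z":0,"wx":0,"wy":0,"wz":-10.5},{"x":0.19,"y":0.15,"z":0,"wx":0,"wy":0,"wz":-10.5},{"x":0.19,"y":0.15,"z":0,"wx":0,"wy":0,"wz":-10.5},{"x":0.19,"y":0.15,"z":0,"wx":0,"wy":0,"wz":-10.5}]'
python3 -c "
from m import *
snap('wrist');d=load('wrist');cv2.imwrite('pics/w12.png',d['image'][:,:,::-1])
p=d['pos'];print(p,w2px(d,[[p[0]+a,p[1]+b,.03] for a,b in ((-.068,.068),(.068,.068),(-.068,0),(.068,0))]).round(),R.from_rotvec(d['rot']).as_matrix().round(3)[:2].tolist())
"
```

```text
time: 22.27
position: [0.6084, 0.2242, 0.1039]
tool_rot: [2.228, 2.213, -0.004]
ft_force: [0.1, -0.0, -1.0]
grip_width: 0.41
grip_force: 25.0
[0.60835796 0.22424195 0.10387955] [[216. 118.]
 [424. 116.]
 [225. 216.]
 [417. 215.]] [[0.007, 1.0, -0.001], [1.0, -0.007, -0.003]]
```

View pics/w12.png

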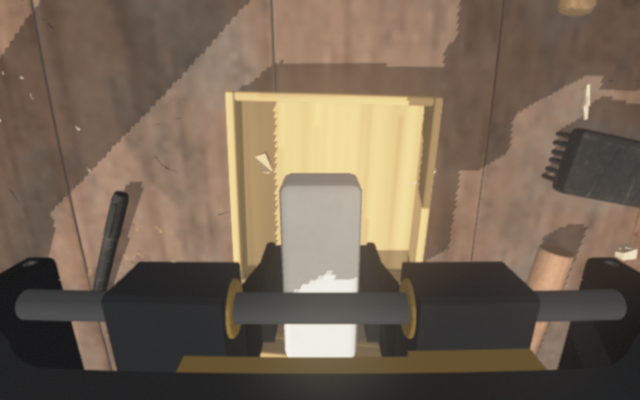

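```bash
python3 -m handwheel '[{"x":0,"y":0,"z":0,"wx":0,"wy":0,"wz":0},{"x":0,"y":0,"z":0,"wx":0,"wy":0,"wz":0}]'
python3 -c "
from m import *
d=load('wrist');print(px2w(d,[(229,97),(440,99),(236,270),(424,270)],.03).round(4)[:,:2].tolist())
snap('wrist');d=load('wrist');e=snap('scene');e=load('scene')
print(d['pos'])
hsv=cv2.cvtColor(d['image'],cv2.COLOR_RGB2HSV);m=cv2.inRange(hsv,np.array((15,80,120)),np.array((32,255,255)));m[265:]=0
m=cv2.morphologyEx(m,cv2.MORPH_OPEN,np.ones((3,3)));c=max(cv2.findContours(m,0,1)[0],key=cv2.contourArea);print(cv2.boundingRect(c))
c=c[:,0];tl=c[np.argmin(c.sum(1))];tr=c[np.argmax(c[:,0]-c[:,1])];print(tl,tr,px2w(d,[tl,tr],.03)[:,:2].round(4).tolist())
cv2.imwrite('pics/w13.png',cv2.resize(e['image'][120:200,270:370,::-1],None,fx=6,fy=6,interpolation=cv2.INTER_CUBIC))
"
```

```text
time: 22.48
position: [0.6074, 0.2228, 0.1057]
tool_rot: [-2.232, -2.21, -0.0]
ft_force: [0.0, -0.4, -0.7]
grip_width: 0.412
grip_force: 25.0
[[0.5497, 0.3051], [0.6858, 0.3032], [0.5447, 0.1812], [0.6853, 0.1804]]
[0.60736983 0.22279674 0.10570042]
(227, 88, 217, 177)
[227  89] [443  95] [[0.5476, 0.3091], [0.6875, 0.3043]]
```

View pics/w13.png

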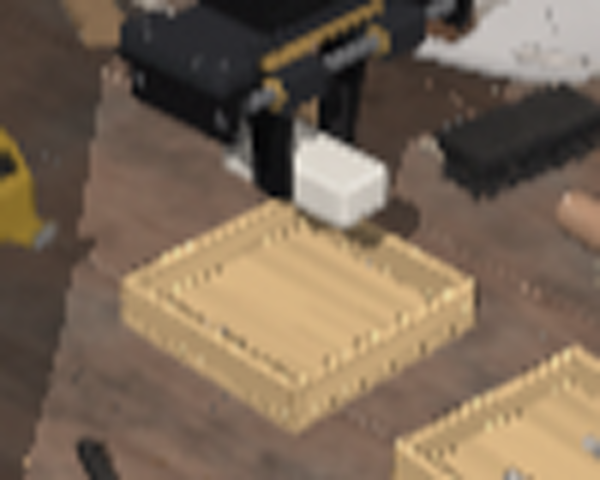

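```bash
python3 -c "
from m import *
e=load('scene');p=px2w(e,[(270+u/6,120+v/6) for u,v in ((123,281),(296,385),(474,285),(277,203))],.03)[:,:2];print(p.round(4).tolist(),((p[0]+p[2])/2),(p[1]+p[3])/2)
d=load('wrist');print(px2w(d,[(265,345),(375,343)],.03).round(4).tolist())
"
```

```text
[[0.5466, 0.3017], [0.5454, 0.1653], [0.6797, 0.1576], [0.6633, 0.2956]] [0.6131318  0.22966453] [0.60434331 0.23045554]
[[0.5609, 0.1109, 0.03], [0.6504, 0.1122, 0.03]]
```

```bash
python3 -m handwheel '[{"x":0.009,"y":0.006,"z":0.01,"wx":0,"wy":0,"wz":0},{"x":0.009,"y":0.006,"z":0.04,"wx":0,"wy":0,"wz":0},{"x":0.009,"y":0.006,"z":0.065,"wx":0,"wy":0,"wz":0},{"x":0.009,"y":0.006,"z":0.083,"wx":0,"wy":0,"wz":0},{"x":0.009,"y":0.006,"z":0.093,"wx":0,"wy":0,"wz":0},{"x":0.009,"y":0.006,"z":0.093,"wx":0,"wy":0,"wz":0},{"x":0.009,"y":0.006,"z":0.093,"wx":0,"wy":0,"wz":0}]'
python3 -m handwheel '[{"x":0,"y":0,"z":0,"wx":0,"wy":0,"wz":0},{"x":0,"y":0,"z":0,"wx":0,"wy":0,"wz":0},{"x":0,"y":0,"z":0,"wx":0,"wy":0,"wz":0},{"x":0,"y":0,"z":0,"wx":0,"wy":0,"wz":0}]' 0.05
python3 -m handwheel '[{"x":0,"y":0,"z":-0.035,"wx":0,"wy":0,"wz":0},{"x":0,"y":0,"z":-0.07,"wx":0,"wy":0,"wz":0},{"x":0,"y":0,"z":-0.11,"wx":0,"wy":0,"wz":0},{"x":0,"y":0,"z":-0.15,"wx":0,"wy":0,"wz":0},{"x":0,"y":0,"z":-0.19,"wx":0,"wy":0,"wz":0},{"x":-0.05,"y":-0.05,"z":-0.2,"wx":0,"wy":0,"wz":0},{"x":-0.05,"y":-0.05,"z":-0.2,"wx":0,"wy":0,"wz":0},{"x":-0.05,"y":-0.05,"z":-0.2,"wx":0,"wy":0,"wz":0}]'
python3 -c "
from m import *
d=snap('scene');cv2.imwrite('pics/end.png',cv2.resize(d['image'][130:330,220:500,::-1],None,fx=2.8,fy=2.8,interpolation=cv2.INTER_CUBIC))
"
```

```text
time: 23.17
position: [0.6143, 0.2328, 0.0131]
tool_rot: [2.231, 2.212, 0.001]
ft_force: [-0.2, 1.1, -0.5]
grip_width: 0.411
grip_force: 25.0
time: 23.5
position: [0.6145, 0.233, 0.0131]
tool_rot: [2.23, 2.212, 0.002]
ft_force: [0.3, 0.5, -0.2]
grip_width: 0.562
grip_force: 0.0
time: 24.17
position: [0.5621, 0.1771, 0.2142]
tool_rot: [-2.236, -2.204, -0.0]
ft_force: [1.2, -1.1, -0.7]
grip_width: 0.572
grip_force: 0.0
```

View pics/end.png

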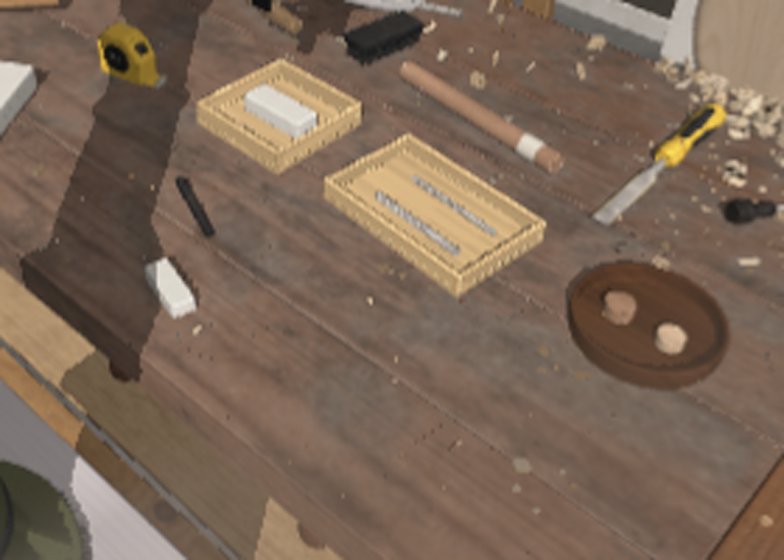

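The final picture shows both plugs flat in the dish (620,307 and 670,338), both bits in the oblong tray, and the block in the square tray at (280,110). The pen and the tape measure are where they were.

```bash
python3 -c "
from bench import ctrl
print(ctrl.close_job())"
```

```text
the job is handed in; nothing more can be done
None
```

The job is handed in: the final picture showed both plugs in the round dish, both drill bits in the oblong tray and the middle-sized white block in the square tray, with the pen and tape measure left in place, after about 24 s of robot time.

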